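Clamp the clip-top biscuit jar shut under the TV riser

ROBOT

A 6-joint arm with a two-finger parallel gripper is mounted at the origin on the work surface. World frame = base frame: x ahead of the robot, y to its left, z up, the work surface at z = 0. Lengths are in m, angles in rad, forces in N, time in s.
With the tool pointing down it reaches from about 0.25 to 0.775 m from the base axis. Payload 4 kg.
Tool frame: the origin (TCP) lies midway between the tips of the shut fingers; the grasp point (between the pads) lies 19 mm behind it (robot.grasp_offset is the distance from the TCP to the grasp point, in m); z points along the fingers, y is the direction in which the jaws open and shut (so a half turn about z gives the same grasp; the last joint's range is limited). The gripper opens to 94 mm and grips with 3 to 60 N. Pads are 16 mm wide; open, the fingers measure 119 mm over their backs; the gripper's body (75 mm by 177 mm) begins 78 mm behind the grasp point.
Start: joints at [-1.258, 0.087, 1.371, -0, 1.684, -0.103], TCP at [0.222, -0.503, 0.206] pointing down, gripper open.
Joint ranges: [-3.1, 3.1], [-0.76, 2.03], [0.27, 2.55], [-1.08, 4.22], [0.17, 2.65], [-2.57, 2.57]. Speed limits (rad/s): [2.79, 2.79, 3.14, 3.14, 3.14, 3.14].

INTERFACE

Orientations are given as [roll, pitch, yaw] about the fixed x, y, z axes, in that order (R = Rz(yaw) Ry(pitch) Rx(roll)).
In Python, from bench import status, viewer, order, robot gives the robot as it stands. The module is installed in compiled form; this text tells all that it offers.
- The arm moves only by the tool move_arm, never from a script. Its argument "targets" is a list of rows, each a list of 3 entries, a list of its own where there are three numbers: the shift along the tool's x, y, z in mm, then the turn, a rotation vector about the tool's x, y, z in degrees, then the opening, from -1 (shut) to 1 (fully open). A call has 1 to 20 rows; each row is the pose to reach, as a shift and turn from the pose commanded when the call began, along the tool's axes at that moment; what a row does not reach only later rows make up. A row lasts 1/8 s, in which the tool goes at most 62.5 mm and 10.7 degrees, less where a joint would pass 70% of its speed; a pose out of reach is approached as far as the arm can. A call with a gripper value outside its range is refused whole. The fingers move at their own pace and stop on an object; the grip force is fixed at half the most. Time passes only in rows, so rows that repeat a pose let the fingers close. It gives the time, the measured TCP pose, the force and the opening at its end, in the units of the state.
- status.get_obs(): the state, without advancing time (a new reading comes with each control period).
- viewer.snapshot(name): name is "side" or "top" or "wrist"; returns the picture (384x512x3 uint8, red, green, blue); there is no depth.
- viewer.camera_model(name): a dict with "K" (3x3 intrinsics, pixels), "D" ([k1, k2, p1, p2, k3] as OpenCV has them; the pictures are not rectified), "xyz" and "attitude" of the camera in the world; the wrist camera has in their place "T_tool_cam" (4x4, takes a point from camera to tool coordinates, whose origin is the TCP and whose axes are the flange's). Camera axes: x right, y up, looking along -z (the intrinsics and any distortion apply to the point x, -y, -z); pixel columns grow to the right and rows downward; lengths in m; the calibration is good to about 2 mm. A picture is of the moment at which its call begins: read the wrist's pose just before it. camera_model takes no time and is no camera call.
- order.close_job(): hands the job in, once; it reports no verdict.
The state is a dict: "time": time; "joint_positions": joint angles; "qvel": joint speeds; "joint_torque": joint torques, N m; "tool_pos": TCP position; "ee_rot": TCP orientation; "wrist_force": force on the tool from outside, world axes, zero at the start; "wrist_torque": the same for the moment, N m; "width": finger opening in m.
Only numpy, scipy, OpenCV 4.12 (cv2) and the standard library are available. Lean on these libraries where they do the work, as an engineer would, in place of code of your own. Each camera call takes 0.05 s, during which the arm holds its last target. There are 200 camera calls.

TASK

The clip-top biscuit jar under the front edge of the glass riser was left open. Lower its lid, lay the clasp's wire loop over the lid's front tongue so that it drops in behind the ridge, then swing the lever down past centre until it snaps home against the jar and holds the lid tight on its seal. Keep the jar standing upright in its place, do not bump the riser, and leave everything else on the console undisturbed.

Things in the scene. Friction and masses are not known exactly. Their poses are not given: they have to be found in the camera images.
- jar: Loose clear glass clip-top jar of biscuits, about 1.5 kg, 104 mm across, rim 108 mm above its foot, its axis 20 to 32 mm behind the riser's front edge. Origin: centre of its underside; z up. Its front (own -x side, roughly towards the robot) carries the clasp; the lid's hinge is at the back, at x = 54.5, z = 114 mm. All wire parts turn about axes parallel to the jar's y axis.
- lid (a joint): Lid hinge angle (rad). 0: the lid lies shut on the unsqueezed dark rubber gasket; larger: opened, its front lifted; about -0.02 to -0.03 when clamped (the gasket is squeezed by 2 to 3 mm). The hinge is stiff: the lid stays where it is left, and a push of 1 to 3 N at its front edge moves it. The lid is a white porcelain disc, 92 mm in diameter, 9 mm thick, with a flat dome 56 mm wide on top (lid top in all 133 mm above the foot when shut).
- lid_seat (a point): Point on the lid: where the loop's bar finally bears. It lies on the top face of the lid's front tongue, in the middle, just behind the ridge (at x = -46.5 mm, z = 123 mm in the jar's frame when the lid is shut). The axes are the lid's: x back towards the hinge, z up out of the lid. The tongue is 30 mm wide; its flat top runs from 2 mm in front of this point to 14 mm behind it; the ridge along its front edge is 3.5 mm thick and stands 4.5 mm high.
- lever (a joint): Angle of the clasp's lever (rad). 0: clamped, hanging down against the jar's front (an end stop); it grows as the lever swings out and up (1.5: straight out to the front; 2.4: the limit). Dead centre is at about 0.35: below that, with the loop hooked, the clasp pulls itself shut. Stiff pivot (0.03 N m): it stays where it is left. With the loop hooked, swinging it down takes 4 to 7 N at the thumb bar between about 1.1 and 0.5.
- lever_pivot (a point): Middle of the lever's pivot axis on the jar's front, fixed to the jar at x = -58 mm, z = 100 mm in its frame.
- thumb_bar (a point): Middle of the lever's thumb bar: a straight steel wire, 4.4 mm thick and 49 mm long, parallel to the jar's y axis, 52 mm from the lever's pivot. At lever = 0 it is at x = -66 mm, z = 49 mm in the jar's frame. The lever is an open U of wire, 49 mm wide.
- loop (a joint): Angle of the wire loop against the lever (rad): 0 when clamped. The loop leans back (towards the lid) from upright by lever - loop + 0.32 rad: at the start it stands up, leaning 0.1 to 0.5 rad to the front; lying on the lid it leans back about 0.95. Light friction: it stays put within 0.6 rad of upright and falls over by its own weight beyond that.
- loop_pin (a point): Middle of the axis on which the loop turns, on the lever, 16 mm from the lever's pivot. At lever = 0 it is at x = -60 mm, z = 84 mm in the jar's frame.
- loop_bar (a point): Middle of the loop's bar: a straight steel wire, 4 mm thick and 39 mm long, parallel to the jar's y axis, 40 mm from the loop's pin. It stands upright in front of the lid at the start, above the lever.
- riser: Fixed tempered-glass riser 220 x 660 mm with a set-top box and a router on it; the plate's underside is 222 mm above the console, its front edge is at x = -110 mm in its frame. Origin on the console under its centre. Four steel legs, 26 mm thick, at x = +-90, y = +-305 mm.
- speaker_mid (a point): Bystander: round aluminium speaker, 80 mm across, 152 mm tall; its centre. Loose, under the riser beside the jar.
- boxes_mid (a point): Bystander: three square plastic boxes nested in one another, 105 mm wide, 70 mm tall; centre of the set. Loose, under the riser on the jar's other side.
- coaster_mid (a point): Bystander: round wooden coaster, 100 mm across, 9 mm thick; its centre. Loose, in front.
- remote_mid (a point): Bystander: red plastic fan remote, 46 x 150 x 18 mm; its centre. Loose, in front.
- vase_mid (a point): Bystander: white ceramic vase shaped like a leaf, about 55 x 112 x 175 mm; its centre. Loose, to the side.
- mug_mid (a point): Bystander: white ceramic mug, 80 mm across, 88 mm tall; its centre. Loose, to the other side.

How it is judged:
By the outcome, as a careful person would: the job done as asked, in the order asked, and still so for the second after the job is handed in, with the robot touching nothing.
It also fails if it takes over 64 s, if anything falls off the work surface, if the arm or the gripper's body presses on something with over 40 N, if the wrist force passes 120 N, or if a joint passes its speed limit or range.

## Working session

There is one attempt and no reset: what is moved stays moved. The work goes in short steps, Python scripts to look and compute and a tool call to move; the robot and the scene stay as the last step left them, time stands still between calls to the robot, and variables do not carry over. Pictures are saved under pics/ and viewed, about 8 in all and at most 12, crops included, and the job is handed in when it is done.

Besides the shell and the picture viewer there is one more tool, called after "Request:" as name(argument=value, ...), one argument or row to a line, values as JSON. move_arm: Moves the arm, as the interface text tells. Its arguments: {"type":"object","properties":{"targets":{"type":"array"}},"required":["targets"]}

```bash
mkdir -p pics
python3 - <<'E'
from bench import status, viewer, order, robot
import cv2,numpy as np
o=status.get_obs()
for k in o: print(k,np.round(o[k],3))
np.set_printoptions(suppress=True,precision=4)
for n in("side","top","wrist"):
    print(n,viewer.camera_model(n))
a=viewer.snapshot("side");b=viewer.snapshot("top")
cv2.imwrite("pics/side0.png",a[:,:,::-1]);cv2.imwrite("pics/top0.png",b[:,:,::-1])
print(robot, [x for x in dir(robot) if x[0]!='_'])
E
```

```text
time 0.0
joint_positions [-1.258  0.088  1.372 -0.     1.684 -0.103]
qvel [-0.002 -0.    -0.    -0.001 -0.001 -0.   ]
joint_torque [-1.0000e-03 -3.4019e+01 -3.0243e+01  7.1000e-02  3.3000e-02 -0.0000e+00]
tool_pos [ 0.222 -0.503  0.204]
ee_rot [-3.139 -0.     0.416]
wrist_force [-0.23  -0.542  0.054]
wrist_torque [-0.051  0.038 -0.003]
width 0.094
side {'K': array([[457.4178,   0.    , 263.661 ],
       [  0.    , 457.4178, 191.7171],
       [  0.    ,   0.    ,   1.    ]]), 'D': array([-0.1318,  0.    ,  0.    ,  0.    ,  0.    ]), 'xyz': array([-0.1105, -1.0638,  1.1646]), 'attitude': array([ 0.8722, -0.0036, -0.5594])}
top {'K': array([[365.7294,   0.    , 255.5479],
       [  0.    , 365.7294, 188.6678],
       [  0.    ,   0.    ,   1.    ]]), 'D': array([0.0222, 0.    , 0.    , 0.    , 0.    ]), 'xyz': array([0.504 , 0.0229, 1.1512]), 'attitude': array([ 0.0652,  0.0077, -1.5715])}
wrist {'K': array([[271.1659,   0.    , 255.8835],
       [  0.    , 271.1659, 189.6201],
       [  0.    ,   0.    ,   1.    ]]), 'D': array([-0.0466,  0.    ,  0.    ,  0.    ,  0.    ]), 'T_tool_cam': array([[-0.001 ,  0.9717,  0.2363,  0.0674],
       [ 1.    ,  0.0009,  0.0005, -0.0004],
       [ 0.0002,  0.2363, -0.9717, -0.1794],
       [ 0.    ,  0.    ,  0.    ,  1.    ]])}
<Robot object at 0x7f5e2c9fba10> ['IKError', 'grasp_offset']
```

View pics/side0.png

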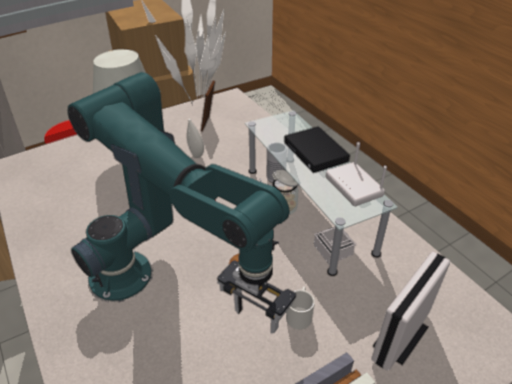

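View pics/top0.png

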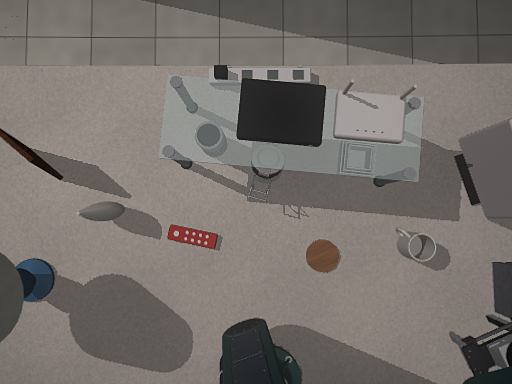

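The side view shows the riser with the jar under its front edge. In the top view the jar is at about (267,160), with the lever and loop towards the robot at about (260,190). The riser's front edge runs from (160,158) to (418,181).

```bash
cat > h.py <<'E'
from bench import status, viewer, order, robot
import cv2,numpy as np
from scipy.spatial.transform import Rotation as R
np.set_printoptions(suppress=True,precision=4)
F=np.diag([1.,-1,-1])
def campose(n,o=None):
    m=viewer.camera_model(n)
    if n!="wrist": return m,R.from_euler('xyz',m['attitude']).as_matrix(),np.array(m['xyz'])
    o=o or status.get_obs()
    Rt=R.from_euler('xyz',o['ee_rot']).as_matrix();T=np.array(m['T_tool_cam'])
    return m,Rt@T[:3,:3],Rt@T[:3,3]+o['tool_pos']
def ray(cp,uv):
    m,Rc,c=cp
    p=cv2.undistortPoints(np.array([[uv]],float),m['K'],np.array(m['D']))[0,0]
    return c,Rc@F@np.array([p[0],p[1],1])
def onplane(cp,uv,z):
    c,d=ray(cp,uv); return c+d*(z-c[2])/d[2]
def proj(cp,P):
    m,Rc,c=cp
    q=(np.atleast_2d(P)-c)@Rc@F
    return cv2.projectPoints(q,np.zeros(3),np.zeros(3),m['K'],np.array(m['D']))[0][:,0]
def snap(n,f,box=None,s=1):
    o=status.get_obs();a=viewer.snapshot(n)[:,:,::-1]
    cv2.imwrite("pics/raw_"+f+".png",a); np.save("pics/"+f+".npy",np.r_[o['tool_pos'],o['ee_rot']])
    if box: a=a[box[1]:box[3],box[0]:box[2]]
    cv2.imwrite("pics/"+f+".png",cv2.resize(a,None,fx=s,fy=s,interpolation=cv2.INTER_CUBIC))
E
python3 - <<'E'
from h import *
t=campose("top")
for uv in [(160,158),(418,181)]: print(onplane(t,uv,.23))
for uv in [(267,160)]: print('jar',onplane(t,uv,.12))
for uv in [(322,256)]: print('coaster',onplane(t,uv,.009))
print('legs',onplane(t,(187,164),0.0),onplane(t,(380,182),0))
print('lever',onplane(t,(260,198),.14),onplane(t,(260,170),.14))
print('remote',onplane(t,(172,225),.018),onplane(t,(220,240),.018),'mug',onplane(t,(421,247),.09))
a=cv2.imread("pics/top0.png")[120:225,215:335]
b=cv2.imread("pics/side0.png")[140:240,225:325]
cv2.imwrite("pics/crop0.png",np.hstack([cv2.resize(a,(457,400),interpolation=2),cv2.resize(b,(343,400),interpolation=2)]))
E
```

```text
[0.6424 0.2725 0.23  ]
[ 0.5829 -0.3775  0.23  ]
jar [ 0.6528 -0.0018  0.12  ]
coaster [ 0.3702 -0.1731  0.009 ]
legs [0.6577 0.249  0.    ] [ 0.5996 -0.3593  0.    ]
lever [0.5441 0.0184 0.14  ] [0.622  0.0182 0.14  ]
remote [0.4659 0.2895 0.018 ] [0.4198 0.1411 0.018 ] mug [ 0.4059 -0.441   0.09  ]
```

View pics/crop0.png

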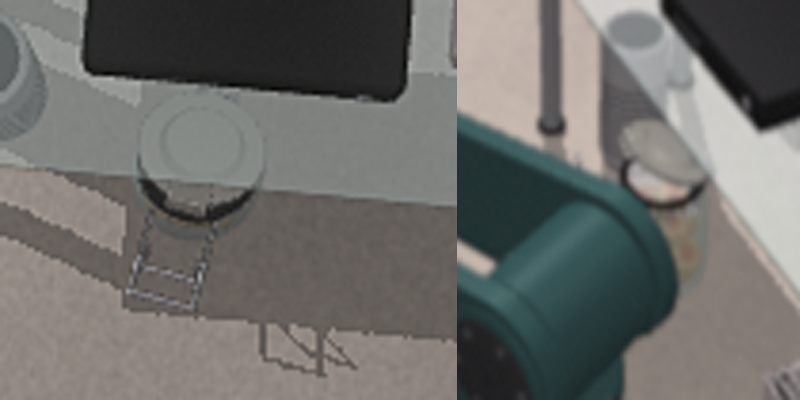

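The enlarged crops show the jar with its white lid tipped up under the plate. The lever and loop point at the robot, with the thumb bar at crop (160,297) and the loop bar at about (168,270). Next I'll move to a tilted viewing pose.

```bash
cat >> h.py <<'E'
def tilt(t,psi): # tool z tilted t deg forward from down, heading psi rad
    t=np.radians(t);h=np.array([np.cos(psi),np.sin(psi),0]);k=np.array([0,0,1.])
    z=h*np.sin(t)-k*np.cos(t);x=h*np.cos(t)+k*np.sin(t)
    return np.c_[x,np.cross(z,x),z]
def goal(p,Rg):
    o=status.get_obs();Rt=R.from_euler('xyz',o['ee_rot']).as_matrix()
    print('mm',np.round(Rt.T@(np.array(p)-o['tool_pos'])*1000,1),'deg',np.round(R.from_matrix(Rt.T@Rg).as_rotvec(degrees=True),1))
E
python3 -c "
from h import *
goal([.46,.02,.22],tilt(60,-.12))
goal([.40,-.2,.25],tilt(30,-.12))"
```

```text
mm [ 428.9 -382.   -14.7] deg [-16.2  58.5  27.8]
mm [ 285.1 -205.1  -45.1] deg [-8.1 29.3 30. ]
```

Request:
move_arm(
  targets=[
    [[40, -40, -30], [0, 0, 0], -1],
    [[80, -80, -45], [0, 0, 5], -1],
    [[120, -110, -45], [-2, 6, 10], -1],
    [[160, -140, -45], [-3, 12, 15], -1],
    [[200, -165, -45], [-5, 18, 20], -1],
    [[245, -185, -45], [-7, 24, 25], -1],
    [[285, -205, -45], [-8, 29, 30], -1],
    [[315, -240, -40], [-10, 36, 29], -1],
    [[345, -280, -35], [-12, 43, 29], -1],
    [[375, -320, -28], [-13, 49, 28], -1],
    [[405, -355, -20], [-15, 54, 28], -1],
    [[429, -382, -15], [-16, 58.5, 28], -1],
    [[429, -382, -15], [-16, 58.5, 28], -1],
    [[429, -382, -15], [-16, 58.5, 28], -1],
    [[429, -382, -15], [-16, 58.5, 28], -1],
    [[429, -382, -15], [-16, 58.5, 28], -1],
  ],
)

```text
time: 2.1
tool_pos: [0.4893, 0.0284, 0.2162]
ee_rot: [3.133, -1.039, -0.13]
wrist_force: [-0.6, 0.0, 0.8]
width: 0.0006
```

```bash
python3 -c "
from h import *
o=status.get_obs();print(o['time'],o['tool_pos'],o['ee_rot'],o['joint_positions'],o['wrist_force'])
snap('wrist','w1',(140,60,400,270),3)"
```

```text
2.1 [0.4893 0.0284 0.2162] [ 3.133  -1.0387 -0.1299] [ 0.072  -0.756   2.2959 -0.3276  0.5981  1.9482] [-0.6362  0.009   0.817 ]
```

View pics/w1.png

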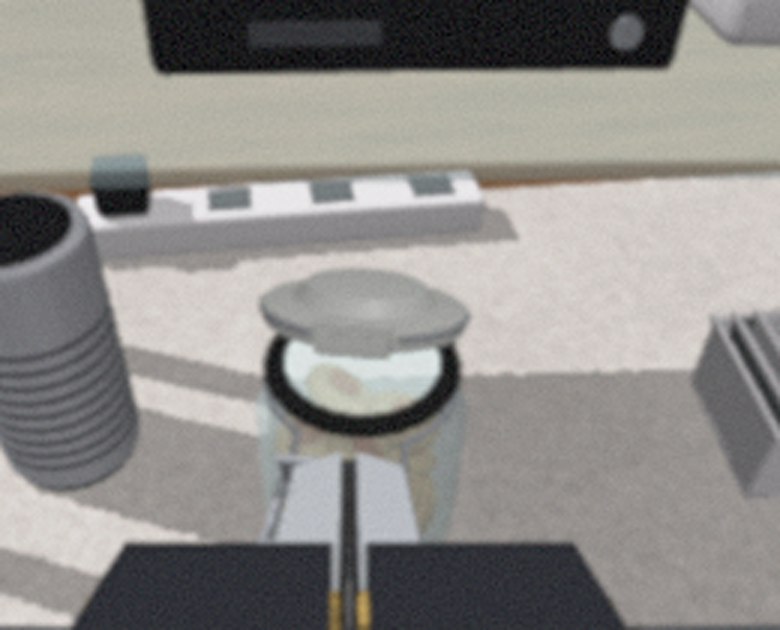

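The wrist view shows the lid open roughly 0.4 to 0.5 rad. Its left and right edges are at crop (261,308) and (470,317), the tongue ridge spans (313–397, 325), and the gasket spans 265–461 with its front at (362,433). The fingers hide the clasp, so I'll fit the jar pose from both views.

```bash
cat >> h.py <<'E'
def jar2w(J,p):
    c,s=np.cos(J[2]),np.sin(J[2]);p=np.atleast_2d(np.array(p,float))/1000
    return np.c_[J[0]+c*p[:,0]-s*p[:,1],J[1]+s*p[:,0]+c*p[:,1],p[:,2]]
def lidp(th,p):
    p=np.atleast_2d(np.array(p,float));d=p-[54.5,0,114]
    c,s=np.cos(th),np.sin(th)
    return np.c_[54.5+c*d[:,0]+s*d[:,2],d[:,1],114-s*d[:,0]+c*d[:,2]]
def levp(L,r,a0): # point on lever at radius r
    return np.array([-58-r*np.sin(L+a0),0,100-r*np.cos(L+a0)])
def pin(L): return levp(L,16,.124)
def thumb(L): return levp(L,52,.155)
def bar(L,lean): return pin(L)+40*np.array([np.sin(lean),0,np.cos(lean)])
E
cat > fit.py <<'E'
from h import *
from scipy.optimize import least_squares
q=np.load("pics/w1.npy");w=campose("wrist",dict(tool_pos=q[:3],ee_rot=q[3:]));t=campose("top")
W=np.array([(261,308),(470,317),(355,325),(265,368),(461,368),(362,433)])/3+[140,60]
T=np.array([(248.3,196.1),(265.7,200.8),(252.5,190.3),(266.7,193.8)])
Y=np.array([[0,1,0]])
def f(v,full=0):
    J=v[:3];th,r,L,lean=v[3:]
    P=np.r_[lidp(th,[(0,46,118.5),(0,-46,118.5),(-50,0,127.5)]),[(0,r,110),(0,-r,110),(-r,0,109)]]
    b=bar(L,lean);u=thumb(L)
    Q=np.r_[u+24.5*Y,u-24.5*Y,b+19.5*Y,b-19.5*Y]
    e1=proj(w,jar2w(J,P))-W;e2=proj(t,jar2w(J,Q))-T
    e1[3:5,1]*=.3
    return np.r_[e1.ravel(),e2.ravel(),(v[4]-48)*.2,(L-1.8)*3,(lean+.3)*5]
s=least_squares(f,[.64,0,-.25,.5,46,1.8,-.3])
print(s.x,np.round(s.fun,1))
v=s.x;
print('thumb',jar2w(v[:3],thumb(v[5])),'bar',jar2w(v[:3],bar(v[5],v[6])),'ridge',jar2w(v[:3],lidp(v[3],(-50,0,127.5))))
E
python3 fit.py
```

```text
[ 0.6467 -0.0013 -0.2335  0.3642 45.239   1.7803 -0.393 ] [ 0.8 -1.4 -0.6 -0.1  0.7  0.7  0.7 -1.1 -0.3  0.2 -2.6  1.   1.5  0.6
  1.  -0.1  0.4  0.1 -0.1 -0.2 -0.6 -0.1 -0.5]
thumb [[0.543  0.0233 0.1185]] bar [[0.5606 0.0191 0.1422]] ridge [[0.6094 0.0075 0.1638]]
```

```bash
python3 -c "
from h import *
goal([.56,.019,.225],tilt(40,-.2335))"
```

```text
mm [43.7 -0.5 57. ] deg [ -4.1 -19.5   3.8]
```

Request:
move_arm(
  targets=[
    [[12, 0, 14], [-1, -5, 1], -1],
    [[22, 0, 28], [-2, -10, 2], -1],
    [[33, 0, 42], [-3, -15, 3], -1],
    [[44, 0, 57], [-4, -19.5, 4], -1],
    [[44, 0, 57], [-4, -19.5, 4], -1],
    [[44, 0, 57], [-4, -19.5, 4], -1],
  ],
)

```text
time: 2.9
tool_pos: [0.5592, 0.0194, 0.2234]
ee_rot: [-3.137, -0.696, -0.236]
wrist_force: [-0.0, 0.0, 0.0]
width: 0.0004
```

```bash
python3 -c "
from h import *
print(status.get_obs()['joint_positions'])
J=[.6467,-.0013,-.2335];Rg=tilt(40,-.2335)
for th,dz in [(.364,20),(.364,3),(.27,-1),(.18,-1),(.09,-1),(0,0),(0,-3)]:
    p=lidp(th,(-42,0,123))[0]+[6,0,5+dz]
    print(np.round(jar2w(J,p),4)); goal(jar2w(J,p)[0],Rg)
snap('wrist','w2',(140,60,400,270),3)"
```

```text
[ 0.0411 -0.3664  1.8949 -0.2132  0.9458  1.9118]
[[0.6209 0.0048 0.1818]]
mm [22.   0.  72.6] deg [-0.1  0.1 -0.1]
[[0.6209 0.0048 0.1648]]
mm [11.1  0.1 85.7] deg [-0.1  0.1 -0.1]
[[0.6174 0.0057 0.1524]]
mm [ 0.4  0.1 92.8] deg [-0.1  0.1 -0.1]
[[0.6148 0.0063 0.1441]]
mm [-7.   0.2 97.4] deg [-0.1  0.1 -0.1]
[[0.6128 0.0068 0.1356]]
mm [-14.    0.2 102.7] deg [-0.1  0.1 -0.1]
[[0.6117 0.007  0.128 ]]
mm [-19.8   0.2 107.8] deg [-0.1  0.1 -0.1]
[[0.6117 0.007  0.125 ]]
mm [-21.7   0.2 110.1] deg [-0.1  0.1 -0.1]
```

View pics/w2.png

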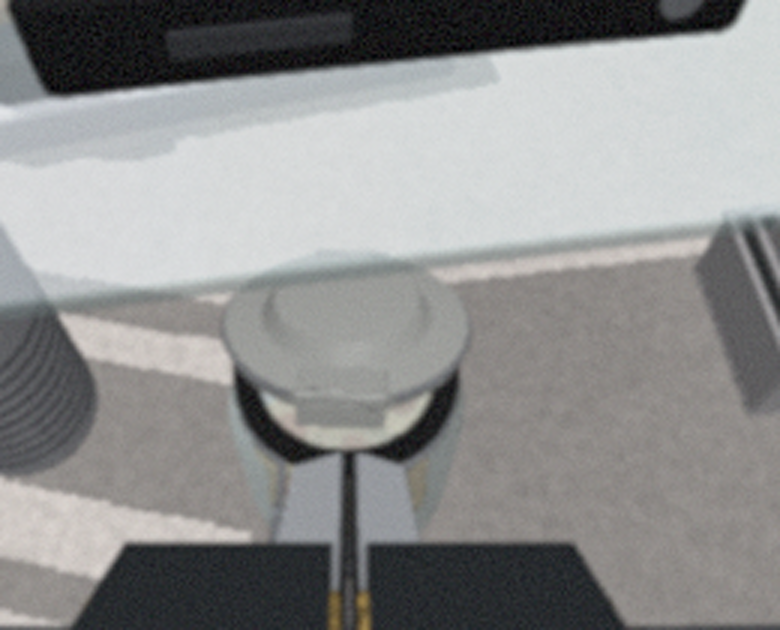

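The lid and tongue are now lined up with the fingers. The ridge's top edge is at crop (341,398) and the lid's edges at 222 and 470. I'll refine the fit with this view and recompute the press path.

```bash
python3 - <<'E'
s=open('fit.py').read()
s=s.replace("t=campose","q2=np.load('pics/w2.npy');w2=campose('wrist',dict(tool_pos=q2[:3],ee_rot=q2[3:]))\nW2=np.array([(222,325),(470,325),(341,398),(233,385),(461,385)])/3+[140,60]\nt=campose")
s=s.replace("e1[3:5,1]*=.3","e1[3:5,1]*=.3;e3=proj(w2,jar2w(J,P[:5]))-W2;e3[:2,1]*=.5;e3[3:,1]*=0")
s=s.replace("np.r_[e1.ravel()","np.r_[e3.ravel(),e1.ravel()")
s+="""
J=v[:3];Rg=tilt(40,-.2335);T=v[3]
for th,dz in [(T,20),(T,3),(.27,-1),(.18,-1),(.09,-1),(0,0),(0,-3)]:
    p=lidp(th,(-42,0,123))[0]+[6,0,5+dz]
    print(np.round(jar2w(J,p),4)); goal(jar2w(J,p)[0],Rg)
"""
open('fit.py','w').write(s)
E
python3 fit.py
```

```text
[ 0.6469 -0.001  -0.2361  0.3631 45.9432  1.7734 -0.3953] [ 1.3  0.  -0.9  0.   1.6  0.2  0.5 -0.  -0.6 -0.   0.5 -1.7 -0.9 -0.2
  0.3  0.5 -0.1 -1.2 -0.   0.2 -3.   1.2  1.2  0.5  0.7 -0.1  0.1 -0.
 -0.3 -0.2 -0.4 -0.1 -0.5]
thumb [[0.5431 0.024  0.1182]] bar [[0.5608 0.0197 0.142 ]] ridge [[0.6096 0.008  0.1637]]
[[0.6211 0.0052 0.1817]]
mm [22.5 -0.1 72.9] deg [-0.2  0.1 -0.1]
[[0.6211 0.0052 0.1647]]
mm [11.6 -0.1 86. ] deg [-0.2  0.1 -0.1]
[[0.6176 0.0061 0.1524]]
mm [ 0.9 -0.  93.1] deg [-0.2  0.1 -0.1]
[[0.615  0.0067 0.1441]]
mm [-6.5 -0.  97.7] deg [-0.2  0.1 -0.1]
[[0.6131 0.0072 0.1356]]
mm [-13.4   0.  102.9] deg [-0.2  0.1 -0.1]
[[0.6119 0.0075 0.128 ]]
mm [-19.3   0.  108. ] deg [-0.2  0.1 -0.1]
[[0.6119 0.0075 0.125 ]]
mm [-21.2   0.  110.3] deg [-0.2  0.1 -0.1]
```

Request:
move_arm(
  targets=[
    [[12, 0, 25], [0, 0, 0], -1],
    [[22, 0, 50], [0, 0, 0], -1],
    [[22, 0, 73], [0, 0, 0], -1],
    [[12, 0, 86], [0, 0, 0], -1],
    [[6, 0, 90], [0, 0, 0], -1],
    [[1, 0, 93], [0, 0, 0], -1],
    [[-3, 0, 95.5], [0, 0, 0], -1],
    [[-7, 0, 98], [0, 0, 0], -1],
    [[-10, 0, 100.5], [0, 0, 0], -1],
    [[-14, 0, 103], [0, 0, 0], -1],
    [[-14, 0, 103], [0, 0, 0], -1],
  ],
)

```text
time: 4.32
tool_pos: [0.6134, 0.0082, 0.1355]
ee_rot: [-3.137, -0.696, -0.234]
wrist_force: [-0.6, -0.2, 0.3]
width: 0.0002
```

Request:
move_arm(
  targets=[
    [[-2, 0, 1.7], [0, 0, 0], -1],
    [[-4, 0, 3.4], [0, 0, 0], -1],
    [[-6, 0, 5], [0, 0, 0], -1],
    [[-7, 0, 6.2], [0, 0, 0], -1],
    [[-7, 0, 6.2], [0, 0, 0], -1],
  ],
)

```text
time: 4.95
tool_pos: [0.6129, 0.0085, 0.1281]
ee_rot: [-3.137, -0.699, -0.235]
wrist_force: [-1.6, 0.2, 4.4]
width: 0.0004
```

```bash
python3 -c "
from h import *
print(status.get_obs()['wrist_force'])
snap('wrist','w3',(140,60,400,270),3)"
```

```text
[-1.5602  0.1582  4.4406]
```

View pics/w3.png

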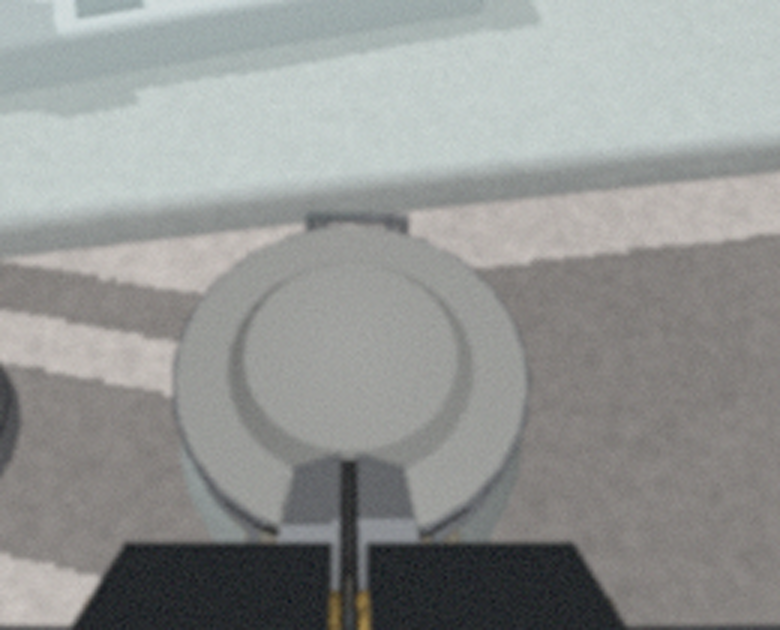

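The lid lies flat on the gasket and the contact force is 4.4 N. I'll back off to a pose beside the clasp to measure it.

```bash
python3 -c "
from h import *
J=[.6469,-.001,-.2361]
for p,t in [((-70,10,195),42),((-150,45,200),48)]: goal(jar2w(J,p)[0],tilt(t,-.236))"
```

```text
mm [ 16.5  -9.1 -73.5] deg [-0.3  1.9  0. ]
mm [ -41.5  -44.5 -128.6] deg [-0.3  7.9  0. ]
```

Request:
move_arm(
  targets=[
    [[5, 0, -15], [0, 0, 0], -1],
    [[10, -3, -40], [0, 1, 0], -1],
    [[16, -9, -73], [0, 2, 0], -1],
    [[-5, -20, -95], [0, 4, 0], -1],
    [[-25, -32, -112], [0, 6, 0], -1],
    [[-41, -44, -128], [0, 8, 0], -1],
    [[-41, -44, -128], [0, 8, 0], -1],
    [[-41, -44, -128], [0, 8, 0], -1],
  ],
)

```text
time: 6.0
tool_pos: [0.512, 0.0772, 0.1994]
ee_rot: [-3.136, -0.837, -0.236]
wrist_force: [-0.7, -1.0, -1.2]
width: 0.0007
```

```bash
python3 -c "
from h import *
snap('wrist','w4',(220,80,400,260),3.3)"
```

```text
(no output)
```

View pics/w4.png

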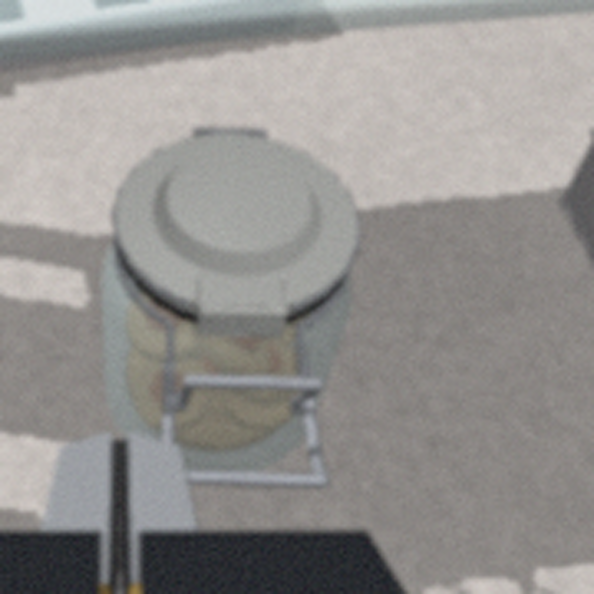

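This is a clear view. The lid is shut with its ridge at crop (198–288, 315). The loop bar runs (186,382)–(319,384), and the thumb bar's right end is at (323,480). I'll refit the clasp from this.

```bash
cat > fit2.py <<'E'
from h import *
from scipy.optimize import least_squares
q=np.load("pics/w4.npy");w=campose("wrist",dict(tool_pos=q[:3],ee_rot=q[3:]));t=campose("top")
W=np.array([(112,222),(358,228),(243,315),(188,382),(318,384),(322,480),(250,479)])/3.3+[220,80]
T=np.array([(248.3,196.1),(265.7,200.8),(252.5,190.3),(266.7,193.8)])
Y=np.array([[0,1,0]])
def f(v):
    J=v[:3];th,L,lean=v[3:]
    b=bar(L,lean);u=thumb(L)
    P=np.r_[lidp(th,[(0,46,118.5),(0,-46,118.5),(-50,0,127.5)]),b+19.5*Y,b-19.5*Y,u-24.5*Y,u[None]]
    Q=np.r_[u+24.5*Y,u-24.5*Y,b+19.5*Y,b-19.5*Y]
    e1=proj(w,jar2w(J,P))-W;e2=proj(t,jar2w(J,Q))-T
    e1[:2,1]*=.5;e1[6,0]=0
    return np.r_[e1.ravel(),.5*e2.ravel(),(v[:3]-[.6469,-.001,-.236])*[150,150,20],th*5]
s=least_squares(f,[.647,-.001,-.236,0,1.77,-.4])
v=s.x;print(v,np.round(s.fun,1));J=v[:3];np.save('J.npy',v)
print('jar frame bar',bar(*v[4:]),'thumb',thumb(v[4]),'pin',pin(v[4]))
E
python3 fit2.py
```

```text
[ 0.6456 -0.     -0.2701 -0.0158  1.7257 -0.3793] [ 0.7 -0.3 -0.9 -0.2 -0.2 -0.1  0.3 -0.3 -0.2  0.2  0.5  0.2  0.  -0.2
 -0.2  0.3 -0.5  0.3 -0.6 -0.1 -0.9  0.  -0.2  0.1 -0.7 -0.1]
jar frame bar [-88.1938   0.     141.5608] thumb [-107.5234    0.      115.8565] pin [-73.3819   0.     104.4043]
```

Run:
```python
from h import *
v=np.load('J.npy');J=v[:3];L=v[4];t=26;a=np.radians(t)
xh=np.array([np.cos(a),0,np.sin(a)]);zh=np.array([np.sin(a),0,-np.cos(a)]);Rg=tilt(t,-.255)
b0=bar(L,v[5])-10*xh
W=[np.array([-125,0,185.]),b0+7*zh-[10,0,0]+[0,0,30],b0+7*zh-[10,0,0]]
for lean,s in [(-.35,7),(-.15,7),(.05,6),(.25,5),(.4,4),(.52,3),(.62,2.5),(.72,2)]: W.append(bar(L,lean)-9.5*xh+s*zh)
for p in W: print(np.round(p,1)); goal(jar2w(J,p)[0],Rg)
```

```text
[-125.    0.  185.]
mm [ 4.5 39.4 26.3] deg [ -1.  -22.    0.9]
[-104.1    0.   160.9]
mm [ 0.6 40.3 57.9] deg [ -1.  -22.    0.9]
[-104.1    0.   130.9]
mm [-21.7  40.4  78. ] deg [ -1.  -22.    0.9]
[-92.6   0.  131.5]
mm [-13.5  40.8  86.2] deg [ -1.  -22.    0.9]
[-84.8   0.  133.5]
mm [-6.8 41.1 90.6] deg [ -1.  -22.    0.9]
[-77.3   0.  134.8]
mm [-0.8 41.4 95.3] deg [ -1.  -22.    0.9]
[-69.8   0.  134.5]
mm [  4.   41.7 101. ] deg [ -1.  -22.    0.9]
[-64.6   0.  133.5]
mm [  6.7  41.9 105.6] deg [ -1.  -22.    0.9]
[-60.7   0.  132.3]
mm [  8.4  42.  109.3] deg [ -1.  -22.    0.9]
[-57.6   0.  130.5]
mm [  9.2  42.1 112.8] deg [ -1.  -22.    0.9]
[-54.7   0.  128.5]
mm [  9.7  42.3 116.3] deg [ -1.  -22.    0.9]
```

Request:
move_arm(
  targets=[
    [[2, 20, 13], [0, -10, 0], -1],
    [[4.5, 39.5, 26], [-1, -20, 1], -1],
    [[4.5, 39.5, 26], [-1, -22, 1], -1],
    [[1, 40, 58], [-1, -22, 1], -1],
    [[-11, 40, 68], [-1, -22, 1], -1],
    [[-21.5, 40.5, 78], [-1, -22, 1], -1],
    [[-21.5, 40.5, 78], [-1, -22, 1], -1],
    [[-17, 41, 82], [-1, -22, 1], -1],
    [[-13.5, 41, 86], [-1, -22, 1], -1],
    [[-7, 41, 90.5], [-1, -22, 1], -1],
    [[-1, 41.5, 95], [-1, -22, 1], -1],
    [[-1, 41.5, 95], [-1, -22, 1], -1],
  ],
)

```text
time: 7.55
tool_pos: [0.5712, 0.0207, 0.1348]
ee_rot: [-3.141, -0.454, -0.257]
wrist_force: [0.3, 0.3, 0.1]
width: 0.0006
```

Request:
move_arm(
  targets=[
    [[3.3, 0, 1.8], [0, 0, 0], -1],
    [[6.6, 0, 3.6], [0, 0, 0], -1],
    [[9, 0, 5.2], [0, 0, 0], -1],
    [[11, 0, 6.8], [0, 0, 0], -1],
    [[14, 0, 9.6], [0, 0, 0], -1],
    [[16.3, 0, 11.6], [0, 0, 0], -1],
    [[17.7, 0, 13.5], [0, 0, 0], -1],
    [[17.7, 0, 13.5], [0, 0, 0], -1],
    [[17.7, 0, 13.5], [0, 0, 0], -1],
  ],
)

```text
time: 8.68
tool_pos: [0.5911, 0.0155, 0.1296]
ee_rot: [3.141, -0.452, -0.256]
wrist_force: [-1.0, 0.3, -1.7]
width: 0.0003
```

```bash
python3 -c "
from h import *
print(status.get_obs()['wrist_force'])
J=np.load('J.npy')[:3]
for p,t in [((-75,0,150),26),((-95,10,185),36),((-150,45,200),47)]: goal(jar2w(J,p)[0],tilt(t,-.25))"
```

```text
[-0.9751  0.3397 -1.7175]
mm [ -7.6   0.2 -26.4] deg [ 0.2  0.1 -0.3]
mm [-10.2 -10.1 -66.6] deg [ 0.2 10.1 -0.3]
mm [ -52.6  -45.9 -103.9] deg [ 0.2 21.1 -0.3]
```

Request:
move_arm(
  targets=[
    [[-3, 0, -8], [0, 0, 0], -1],
    [[-7, 0, -26], [0, 0, 0], -1],
    [[-9, -5, -46], [0, 5, 0], -1],
    [[-10, -10, -66], [0, 10, 0], -1],
    [[-30, -28, -85], [0, 15.5, 0], -1],
    [[-52, -46, -104], [0, 21, 0], -1],
    [[-52, -46, -104], [0, 21, 0], -1],
    [[-52, -46, -104], [0, 21, 0], -1],
  ],
)

```text
time: 9.68
tool_pos: [0.5143, 0.0837, 0.2029]
ee_rot: [-3.139, -0.822, -0.257]
wrist_force: [-0.2, 0.3, 0.6]
width: 0.0001
```

```bash
python3 -c "
from h import *
snap('wrist','w5',(220,80,400,260),3.3)"
```

```text
(no output)
```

View pics/w5.png

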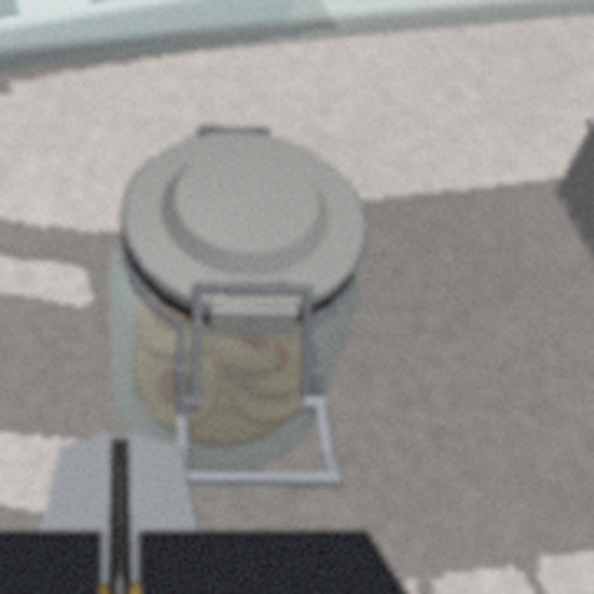

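The loop has fallen back. Its bar is at crop (196–312, 289), behind the ridge at about row 312, and the thumb bar is at (190–338, 479). I'll check the bar's position numerically and plan the lever swing.

Run:
```python
from h import *
from scipy.optimize import least_squares
q=np.load("pics/w5.npy");w=campose("wrist",dict(tool_pos=q[:3],ee_rot=q[3:]))
W=np.array([(121,222),(365,230),(256,313),(338,479),(264,479),(254,289)])/3.3+[220,80]
v0=np.load('J.npy')
def f(v):
    u=thumb(v[3])
    P=np.r_[lidp(0,[(0,46,118.5),(0,-46,118.5),(-50,0,127.5)]),[u-[0,24.5,0],u,bar(v[3],v[4])]]
    e=proj(w,jar2w(v[:3],P))-W;e[:2,1]*=.5;e[4,0]=0
    return np.r_[e.ravel(),(v[:3]-v0[:3])*[150,150,20],(v[3]-v0[4])*3]
s=least_squares(f,np.r_[v0[:3],v0[4],.8]);v=s.x
print(v,np.round(s.fun,1));print('bar',bar(v[3],v[4]),'thumb',thumb(v[3]))
np.save('J2.npy',v)
J=v[:3];t=40;a=np.radians(t)
for L in [v[3]]: print(jar2w(J,thumb(L)))
```

```text
[ 0.6448 -0.0002 -0.2775  1.742   0.9064] [ 0.8 -0.2 -0.5 -0.8 -0.4  0.1  0.1  0.1  0.  -0.3 -0.   0.7 -0.1 -0.
 -0.1  0. ]
bar [-41.816    0.     129.3186] thumb [-107.2573    0.      116.665 ]
[[0.5416 0.0292 0.1167]]
```

Run:
```python
from h import *
J=np.load('J2.npy')[:3]
for p in [(-110,20,200),(-50,0,175),(-35,0,150),(-34,0,137),(-34,0,133),(-34,0,130)]: goal(jar2w(J,p)[0],tilt(40,-.26))
```

```text
mm [23.5 25.2 29.2] deg [-0.2 -7.1  0.1]
mm [45.8 46.5 89.8] deg [-0.2 -7.1  0.1]
mm [ 37.7  46.8 117.9] deg [-0.2 -7.1  0.1]
mm [ 28.9  46.9 127.4] deg [-0.2 -7.1  0.1]
mm [ 25.9  46.9 130.2] deg [-0.2 -7.1  0.1]
mm [ 23.7  46.9 132.2] deg [-0.2 -7.1  0.1]
```

Request:
move_arm(
  targets=[
    [[12, 12, 15], [0, -3.5, 0], -1],
    [[24, 25, 29], [0, -7, 0], -1],
    [[35, 36, 60], [0, -7, 0], -1],
    [[46, 46.5, 90], [0, -7, 0], -1],
    [[38, 47, 118], [0, -7, 0], -1],
    [[29, 47, 127], [0, -7, 0], -1],
    [[26, 47, 130], [0, -7, 0], -1],
    [[26, 47, 130], [0, -7, 0], -1],
  ],
)

```text
time: 10.72
tool_pos: [0.6111, 0.0093, 0.1317]
ee_rot: [-3.141, -0.698, -0.256]
wrist_force: [-0.5, 0.2, -0.0]
width: 0.0005
```

Request:
move_arm(
  targets=[
    [[-1.2, 0, 1], [0, 0, 0], -1],
    [[-2.2, 0, 2], [0, 0, 0], -1],
    [[-2.2, 0, 2], [0, 0, 0], -1],
  ],
)

```text
time: 11.1
tool_pos: [0.6114, 0.0098, 0.1297]
ee_rot: [-3.14, -0.7, -0.256]
wrist_force: [1.2, 0.4, 2.1]
width: 0.0006
```

The bar is lying low on the lid: the finger made contact at TCP z 0.130. Now for the lever swing.

Run:
```python
from h import *
v=np.load('J2.npy');J=v[:3];t=30;a=np.radians(t)
zh=np.array([np.sin(a),0,-np.cos(a)]);Rg=tilt(t,-.265)
for p in [(-55,0,175),(-100,0,165)]: goal(jar2w(J,p)[0],Rg)
p=thumb(1.742)-12*zh; goal(jar2w(J,p)[0],Rg)
```

```text
mm [ 13.7  -0.  -47.7] deg [ -0.4 -10.1   0.4]
mm [-27.1  -1.  -69. ] deg [ -0.4 -10.1   0.4]
mm [-61.7  -1.3 -48.5] deg [ -0.4 -10.1   0.4]
```

Request:
move_arm(
  targets=[
    [[6, 0, -15], [0, -2, 0], -1],
    [[13.5, 0, -48], [0, -8, 0], -1],
    [[-27, -1, -69], [0, -10, 0], -1],
    [[-45, -1, -59], [0, -10, 0], -1],
    [[-62, -1.3, -48.5], [0, -10, 0], -1],
    [[-62, -1.3, -48.5], [0, -10, 0], -1],
  ],
)

```text
time: 11.85
tool_pos: [0.5331, 0.0308, 0.1231]
ee_rot: [3.14, -0.519, -0.255]
wrist_force: [0.6, -0.7, 0.3]
width: 0.0003
```

Run:
```python
from h import *
v=np.load('J2.npy');J=v[:3];t=30;a=np.radians(t)
zh=np.array([np.sin(a),0,-np.cos(a)]);Rg=tilt(t,-.265)
for L in [1.74,1.6,1.45,1.3,1.15,1.0,.85,.7,.55,.4,.3,.2,.1]:
    p=thumb(L)-2.2*zh; print(L,np.round(p,1),end=' ');goal(jar2w(J,p)[0],Rg)
```

```text
1.74 [-108.4    0.   118.5] mm [ 4.2 -0.6  7.8] deg [-0.2  0.3  0.5]
1.6 [-110.2    0.   111.4] mm [-0.9 -0.7 13. ] deg [-0.2  0.3  0.5]
1.45 [-111.1    0.   103.7] mm [-5.4 -0.7 19.3] deg [-0.2  0.3  0.5]
1.3 [-110.8    0.    95.9] mm [-9.  -0.7 26.2] deg [-0.2  0.3  0.5]
1.15 [-109.3    0.    88.2] mm [-11.5  -0.7  33.6] deg [-0.2  0.3  0.5]
1.0 [-106.7    0.    80.9] mm [-12.9  -0.6  41.2] deg [-0.2  0.3  0.5]
0.85 [-103.    0.   74.] mm [-13.1  -0.5  49. ] deg [-0.2  0.3  0.5]
0.7 [-98.3   0.   67.8] mm [-12.2  -0.4  56.8] deg [-0.2  0.3  0.5]
0.55 [-92.8   0.   62.3] mm [-10.1  -0.3  64.3] deg [-0.2  0.3  0.5]
0.4 [-86.5   0.   57.7] mm [-6.9 -0.2 71.4] deg [-0.2  0.3  0.5]
0.3 [-82.    0.   55.2] mm [-4.2 -0.1 75.8] deg [-0.2  0.3  0.5]
0.2 [-77.2   0.   53.1] mm [-1.1 -0.  80. ] deg [-0.2  0.3  0.5]
0.1 [-72.2   0.   51.6] mm [ 2.5  0.1 83.8] deg [-0.2  0.3  0.5]
```

Request:
move_arm(
  targets=[
    [[4, -0.6, 5], [0, 0, 0], -1],
    [[4, -0.6, 8], [0, 0, 0], -1],
    [[1.5, -0.6, 10.5], [0, 0, 0], -1],
    [[-1, -0.7, 13], [0, 0, 0], -1],
    [[-3.2, -0.7, 16.2], [0, 0, 0], -1],
    [[-5.4, -0.7, 19.3], [0, 0, 0], -1],
    [[-7.2, -0.7, 22.8], [0, 0, 0], -1],
    [[-9, -0.7, 26.2], [0, 0, 0], -1],
    [[-10.3, -0.7, 30], [0, 0, 0], -1],
    [[-11.5, -0.7, 33.6], [0, 0, 0], -1],
    [[-11.5, -0.7, 33.6], [0, 0, 0], -1],
  ],
)

```text
time: 13.22
tool_pos: [0.5417, 0.0295, 0.0903]
ee_rot: [3.142, -0.523, -0.256]
wrist_force: [-0.4, 0.1, 0.2]
width: -0.0002
```

```bash
python3 -c "
from h import *
print(status.get_obs()['wrist_force'])
snap('wrist','w6',(160,60,400,260),3)"
```

```text
[-0.359   0.0956  0.1872]
```

View pics/w6.png

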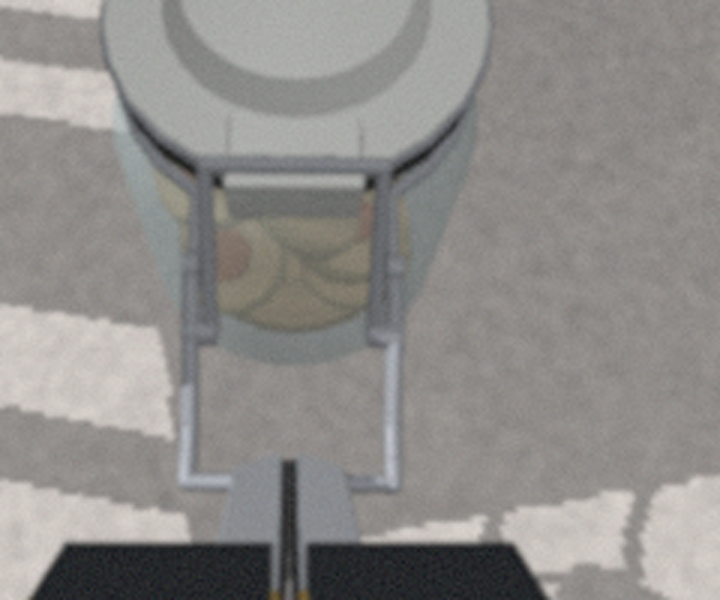

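The bar sits behind the ridge: bar at row 163, ridge top at about row 182. The fingertip is centred on the thumb bar at row 484. I'll continue the swing.

Request:
move_arm(
  targets=[
    [[-0.8, 0, 4], [0, 0, 0], -1],
    [[-1.4, 0, 7.6], [0, 0, 0], -1],
    [[-1.6, 0, 11.5], [0, 0, 0], -1],
    [[-1.6, 0.2, 15.4], [0, 0, 0], -1],
    [[-1.2, 0.2, 19.3], [0, 0, 0], -1],
    [[-0.7, 0.3, 23.2], [0, 0, 0], -1],
  ],
)

```text
time: 14.02
tool_pos: [0.552, 0.0266, 0.0696]
ee_rot: [-3.141, -0.522, -0.256]
wrist_force: [-1.6, 1.2, 1.3]
width: 0.0002
```

Request:
move_arm(
  targets=[
    [[1, 0, 3.8], [0, 0, 0], -1],
    [[2.1, 0.1, 7.5], [0, 0, 0], -1],
    [[3.7, 0.1, 11], [0, 0, 0], -1],
  ],
)

```text
time: 14.4
tool_pos: [0.5608, 0.024, 0.0623]
ee_rot: [3.141, -0.523, -0.256]
wrist_force: [-2.3, 0.5, 0.2]
width: 0.0005
```

```bash
python3 -c "
from h import *
print(status.get_obs()['wrist_force'])
snap('wrist','w7',(160,60,400,260),3)"
```

```text
[-2.3405  0.4996  0.187 ]
```

View pics/w7.png

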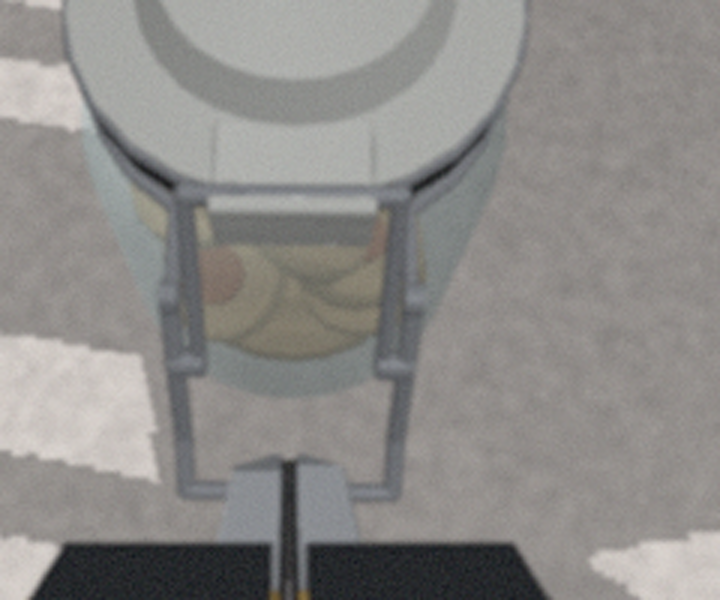

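The loop is still hooked and the thumb bar is still on the tip's end face (row 490), at about lever 0.47. I'll go on past dead centre.

Request:
move_arm(
  targets=[
    [[0.5, 0, 2], [0, 0, 0], -1],
    [[0.8, 0.1, 4], [0, 0, 0], -1],
    [[2, 0.1, 6.2], [0, 0, 0], -1],
    [[3.3, 0.2, 8.4], [0, 0, 0], -1],
    [[4.8, 0.2, 10.5], [0, 0, 0], -1],
    [[6.4, 0.3, 12.6], [0, 0, 0], -1],
  ],
)

```text
time: 15.2
tool_pos: [0.5722, 0.0209, 0.0547]
ee_rot: [-3.141, -0.523, -0.256]
wrist_force: [-0.2, -0.2, 0.1]
width: 0.0008
```

The force has dropped to zero, so the lever has probably snapped shut. I'll retract and check from the side pose.

Run:
```python
from h import *
J=np.load('J2.npy')[:3]
for p,t in [((-120,0,100),30),((-150,20,150),38),((-150,45,200),47)]: goal(jar2w(J,p)[0],tilt(t,-.257))
```

```text
mm [-15.9  -0.5 -61.4] deg [-0.  0.  0.]
mm [ -16.5  -21.2 -119.5] deg [-0.  8.  0.]
mm [   8.9  -46.2 -162.6] deg [-0.1 17.   0. ]
```

Request:
move_arm(
  targets=[
    [[-4, 0, -15], [0, 0, 0], -1],
    [[-10, 0, -38], [0, 0, 0], -1],
    [[-16, 0, -61], [0, 0, 0], -1],
    [[-16, -10, -90], [0, 4, 0], -1],
    [[-16, -21, -119], [0, 8, 0], -1],
    [[-4, -34, -141], [0, 12, 0], -1],
    [[9, -46, -162], [0, 17, 0], -1],
    [[9, -46, -162], [0, 17, 0], -1],
    [[9, -46, -162], [0, 17, 0], -1],
  ],
)

```text
time: 16.32
tool_pos: [0.5126, 0.0837, 0.1986]
ee_rot: [3.141, -0.817, -0.256]
wrist_force: [-0.1, -0.7, 0.6]
width: 0.0002
```

```bash
python3 -c "
from h import *
snap('wrist','w8',(220,80,400,260),3.3)"
```

```text
(no output)
```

View pics/w8.png

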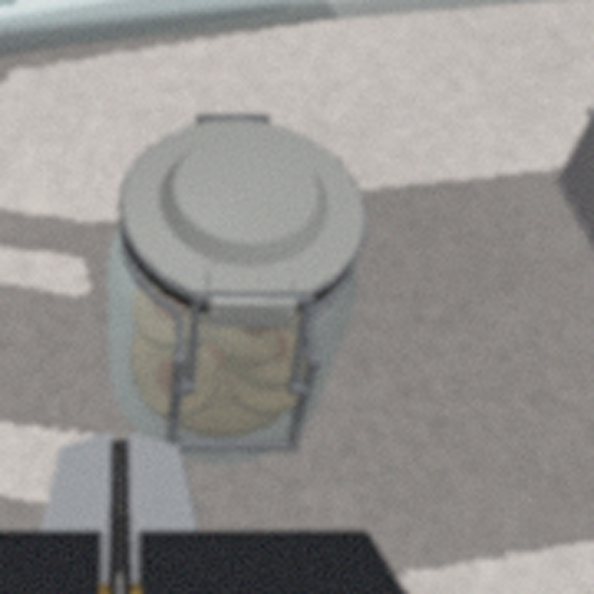

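The lever is down at crop (175–297, 447), and the loop is over the tongue behind the ridge (bar at row 294, ridge at row 302). I'll estimate the lever angle and how far the jar has shifted.

Run:
```python
from h import *
from scipy.optimize import least_squares
q=np.load("pics/w8.npy");w=campose("wrist",dict(tool_pos=q[:3],ee_rot=q[3:]))
W=np.array([(120,210),(364,217),(255,302),(297,447),(238,446),(253,294)])/3.3+[220,80]
v0=np.load('J2.npy')
def f(v,k=1):
    u=thumb(v[3])
    P=np.r_[lidp(v[4],[(0,46,118.5),(0,-46,118.5),(-50,0,127.5)]),[u-[0,24.5,0],u],lidp(v[4],[(-46.5,0,125)])]
    e=proj(w,jar2w(v[:3],P))-W;e[:2,1]*=.5;e[4,0]=0
    return np.r_[e.ravel(),(v[4]+.025)*30*k,(v[2]-v0[2])*20]
for L0 in (0,.3):
    s=least_squares(f,np.r_[v0[:3],L0,-.025]);print(s.x,np.round(s.fun,1))
for L in (0,.1,.2,.3,.4): print(L,(proj(w,jar2w(s.x[:3],thumb(L)))-[220,80])*3.3)
# compare fixed background in views 5 and 8, jar base shift
a,b=[cv2.imread(f'pics/{n}.png') for n in('top0','top0')]
t=viewer.snapshot('top')[:,:,::-1];cv2.imwrite('pics/top9.png',t)
d=cv2.absdiff(a,t).max(2);d[:, :]=cv2.medianBlur(d,5)
n,l,st,_=cv2.connectedComponentsWithStats((d>40).astype('uint8'))
print(st[1:][st[1:,4]>15])
A=cv2.resize(a[130:215,225:305],(400,425),interpolation=2);B=cv2.resize(t[130:215,225:305],(400,425),interpolation=2)
cv2.imwrite('pics/cmp.png',np.hstack([A,B]))
```

```text
[ 0.6459 -0.0006 -0.2642 -0.0072 -0.0146] [ 0.6 -0.3 -0.4 -1.1  0.2 -0.3 -0.8 -0.   0.   0.2  0.3  0.9  0.3  0.3]
[ 0.6459 -0.0006 -0.2642 -0.0072 -0.0146] [ 0.6 -0.3 -0.4 -1.1  0.2 -0.3 -0.8 -0.   0.   0.2  0.3  0.9  0.3  0.3]
0 [[234.0567 447.2981]]
0.1 [[235.1356 457.3328]]
0.2 [[236.355  466.7073]]
0.3 [[237.7113 475.3306]]
0.4 [[239.1993 483.1089]]
[[  253   167    26    12   102]
 [  296   208     5     9    35]
 [  157   226   178   158 10626]
 [  450   315    62    69  2534]
 [  389   364    45    20   454]
 [  250   370    12    10    31]
 [  349   372    34    12   348]]
```

```bash
python3 -c "
from h import *
print(status.get_obs()['time'],order.close_job())"
```

```text
the job is handed in; nothing more can be done
16.425 None
```

The jar is closed and clamped, and I handed the job in at 16.4 s. I pressed the lid down onto its gasket, laid the loop over the tongue behind the ridge, then swung the lever down past centre until it snapped home.

- **Clasp:** in the last picture the lever angle fits at about -0.01 rad (clamped is 0), with the loop bar behind the ridge. The lid angle comes out at about -0.015 rad. I weighted that fit towards -0.025, so it is only weak evidence of how far the gasket is squeezed.
- **Jar:** it is still upright and within about 1 mm of where I first measured it.
- **Everything else:** comparing the top view before and after shows changes only at the jar and its shadow, the arm and the arm's shadow. There was no sign of contact with the riser. The gripper was clear of the jar when I handed in.
- **Forces:** readings stayed at about 5 N or less. The lever took only 2 to 3 N where the task said 4 to 7 N. I read the force only at a few stops, so I may have missed the peak. I did not push the lever again to test the clamp.

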